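# Bangle onto the expanding mandrel, nut down and a quarter turn back

## Task

Lift the formed brass bangle out of the open die and set it over the expanding mandrel, resting flat on the mandrel's flange, and let go of it. Then screw the mandrel's knurled nut down clockwise until it bottoms out, back it off a quarter turn, and finish still gripping the nut there: do not let go of it. Leave the other things on the bench where they are.

Things in the scene. Friction and masses are not known exactly. Their poses are not given: they have to be found in the camera images.
- bangle: brass bangle, a plain round band: 62 mm outside diameter, 54 mm bore, 24 mm tall, about 0.15 kg. Origin at the centre of its underside, z along its axis. It starts upright (axis vertical) in the die's cavity, standing 16 mm proud of the die's top face, so it can be gripped across its outside diameter from above
- die: fixed open die: dark steel block 110 x 110 x 30 mm with a round cavity 65 mm across and 8 mm deep in the middle of its top. Guide pins, 12 mm diameter, rise 12 mm from the top at the corners (+46,+46) and (-46,-46) mm. Origin at the centre of its underside, x and y along its sides; fingers that close along its x or y miss the pins
- mandrel: fixed steel expanding mandrel, origin under its centre, z up its axis. Foot 100 mm across; body 76 mm across to a flat flange at z = 30 mm, where the bangle's underside rests. Above it four steel petals with sloped tops, 50 mm across over all, rise to z = 51 mm, then a 16 mm stud with the nut; the bangle goes over nut and petals with 2 mm to spare all round. The petals do not visibly move
- nut: round knurled steel nut on the mandrel's stud, 34 mm diameter, 26 mm tall, dark slot line on top. Origin at the centre of its underside, on the mandrel's axis, 60 mm above the mandrel's origin when bottomed out; it rises 4 mm per turn. Captive on the thread; grip it across any diameter. It passes through the bangle's bore; the seated bangle's top is 6 mm below the bottomed nut
- nut_turn (a joint): angle of the nut on its thread, rad: 0 = bottomed out (hard stop), growing as it is unscrewed (anticlockwise from above); most 6.2. It starts 2.2 to 4.2 rad above the stop. It has about 0.08 N m of friction and stays where it is left. A quarter turn back from the stop reads 1.57
- tin: closed round aluminium tin, 84 mm across, 45 mm tall; origin under its centre. Bystander
- hammer: small hammer lying flat, 240 mm long. Bystander
- bench_block: square steel bench block, 65 x 65 x 20 mm. Bystander
- ring_cone: upright tapered steel cone on a 56 mm foot, 100 mm tall. Bystander
- graver: thin hand tool with a round handle, 160 mm long, lying flat roughly along x between the die and the mandrel. Bystander
- small_ring: small brass ring, 28 mm outside, 8 mm tall, lying flat. Bystander
- flat_blank: flat punched brass washer, 62 mm outside, 40 mm hole, 4 mm thick, lying on the bench. Bystander, not the bangle
- spool: black spool, 52 mm across, 32 mm tall. Bystander

How it is judged:
By the outcome, as a careful person would: the job done as asked, in the order asked, and still so for the second after the job is handed in, while the arm keeps its last pose, push and grip.
It also fails if it takes over 67 s, if anything falls off the work surface, if the arm or the gripper's body presses on something with over 40 N, if the wrist force passes 120 N, or if a joint passes its speed limit or range.

## Robot

A 6-joint arm with a two-finger parallel gripper is mounted at the origin on the work surface. World frame = base frame: x ahead of the robot, y to its left, z up, the work surface at z = 0. Lengths are in m, angles in rad, forces in N, time in s.
With the tool pointing down it reaches from about 0.275 to 0.875 m from the base axis. Payload 12.5 kg.
Tool frame: the origin (TCP) lies on the centre line of the jaws, within the pads' length; the fingertips stand 22 mm ahead of it and the grasp point (between the pads) lies 3 mm ahead of it (ctrl.tips_ahead is the distance from the TCP to the fingertips, in m); z points along the fingers, y is the line along which they close (so a half turn about z gives the same grasp; the last joint's range is limited). The gripper opens to 85 mm and grips with 20 to 120 N. Pads are 22 mm wide; open, the fingers measure 114 mm over their backs; the gripper's body (76 mm by 85 mm) begins 54 mm behind the grasp point. The pads swing forward as they close: fully open they stand 13 mm farther back than shut.
Start: joints at [-1.358, 0.351, 1.652, -0, 1.139, -0.085], TCP at [0.161, -0.526, 0.253] pointing down, gripper open.
Joint ranges: [-2.75, 2.75], [-0.79, 2.1], [0.01, 2.65], [-1.57, 4.71], [0.07, 3.14], [-2.87, 2.87]. Speed limits (rad/s): [2.22, 2.22, 2.79, 3.14, 3.14, 3.14].

## Interface

Orientations are given as a unit quaternion [x, y, z, w].
In Python, from station import status, read_camera, ctrl, find_in gives the robot as it stands.
- The arm moves only by the tool servo_tool, never from a script. Its argument "plan" is a list of rows, each a list of 6 numbers: the shift along the tool's x, y, z in mm, then the turn, a rotation vector about the tool's x, y, z in degrees. In form: [[x, y, z, ax, ay, az], ...]. A call has 1 to 10 rows; each row shifts and turns the commanded pose from where the row before left it, along the tool's axes as they then stand; what a row does not reach is not made up. A row lasts 1/8 s, in which the tool goes at most 62.5 mm and 10.7 degrees, less where a joint would pass 70% of its speed; a pose out of reach is approached as far as the arm can. A call is refused whole if a number of a shift passes 62.5 or a number of a turn 10.7, either way. A call with a gripper value outside its range is refused whole. "grip" is the finger opening in mm, from 0 to 85.4, set as the call begins (left out, the last holds). The fingers move at their own pace and stop on an object; the grip force is fixed at half the most. Time passes only in rows, so rows that do not move let the fingers close. It gives the time, the measured TCP pose, the force, the opening and the grip force at its end, in the units of the state.
- status.get_state(): the state, without advancing time (a new reading comes with each control period).
- read_camera(name): name is "scene" or "side" or "wrist"; returns a dict with "pixels" (420x560x3 uint8, red, green, blue), "vertical_fov" (degrees; the focal length in pixels is half the picture's height over the tangent of half this angle, whatever the lens; pixels are square), "cx", "cy" (the principal point, pixels), "D" ([k1, k2, p1, p2, k3] as OpenCV has them; the pictures are not rectified), "R" (3x3) and "t" (3): a world point X has camera coordinates R X + t; the wrist camera has in their place "T_tool_cam" (4x4, takes a point from camera to tool coordinates, whose origin is the TCP and whose axes are the flange's). Camera axes: x right, y down, z forward; pixel columns grow to the right and rows downward; lengths in m; the calibration is good to about 2 mm. A picture is of the moment at which its call begins: read the wrist's pose just before it. There is no depth.
- ctrl.job_done(): hands the job in; it is judged then, once.
Trained networks look in a picture, given as the dict that the camera call returned (one of the last four; its "shot" number tells which), for a name from the list of things; names that differ only in an ending like _2 or _b are one class to them, and where a whole thing is asked for, a point or a joint stands for the part that bears it (a point fixed in the world has none). Each returns a list of dicts, best first, with "p" (0 to 1); they miss things now and then, are a little off and sometimes report something else, mostly with a low value. They report only what shows in the picture. A call takes as long as a camera call.
- find_in(name, picture): "extent" ([left, top, right, bottom] as shares, 0 to 1, of the picture: columns of its width, rows of its height, round what is visible of it).
The state is a dict: "time": time; "joint_pos": joint angles; "joint_vel": joint speeds; "tau": joint torques, N m; "position": TCP position; "eef_rot": TCP orientation; "force": force on the tool from outside, world axes, zero at the start; "ft_torque": the same for the moment, N m; "opening": finger opening in m; "grip_force": force on a finger pad.
Only numpy, scipy, OpenCV 4.12 (cv2) and the standard library are available. Lean on these libraries where they do the work, as an engineer would, in place of code of your own. Each camera call takes 0.05 s, during which the arm holds its last target. There are 200 camera calls.

## Working session

There is one attempt and no reset: what is moved stays moved. The work goes in short steps, Python scripts to look and compute and a tool call to move; the robot and the scene stay as the last step left them, time stands still between calls to the robot, and variables do not carry over. Pictures are saved under pics/ and viewed, at most 10 in all, crops included, and the job is handed in when it is done.

Besides the shell and the picture viewer there is one more tool, called after "Request:" by a JSON object that holds its "op" and its "data". servo_tool: Moves the arm, as the interface text tells. Its arguments: {"type":"object","properties":{"plan":{"type":"array"},"grip":{"type":"number"}},"required":["plan"]}

```bash
mkdir -p pics; cat > h.py <<'E'
import numpy as np, cv2
from station import status, read_camera, ctrl, find_in
from scipy.spatial.transform import Rotation as Ro
def K(p):
    h,w=p["pixels"].shape[:2]; f=h/2/np.tan(np.radians(p["vertical_fov"])/2)
    return np.array([[f,0,p["cx"]],[0,f,p["cy"]],[0,0,1]])
def cam(p,s=None):
    "R,t world->cam"
    if "R" in p: return np.array(p["R"]),np.array(p["t"]).ravel()
    T=np.eye(4);T[:3,:3]=Ro.from_quat(s["eef_rot"]).as_matrix();T[:3,3]=s["position"]
    M=np.linalg.inv(T@np.array(p["T_tool_cam"])); return M[:3,:3],M[:3,3]
def back(p,uv,z,s=None):
    R,t=cam(p,s); q=cv2.undistortPoints(np.array(uv,float).reshape(-1,1,2),K(p),np.array(p["D"],float)).reshape(-1,2)
    d=np.c_[q,np.ones(len(q))]@R; c=-R.T@t
    return c+d*((z-c[2])/d[:,2])[:,None]
def proj(p,X,s=None):
    R,t=cam(p,s); return cv2.projectPoints(np.array(X,float).reshape(-1,3),cv2.Rodrigues(R)[0],t,K(p),np.array(p["D"],float))[0].reshape(-1,2)
def save(p,n): cv2.imwrite("pics/"+n,np.ascontiguousarray(p["pixels"][:,:,::-1]))
E
python3 - <<'E'
from h import *
s=status.get_state(); print(s)
for c in("scene","side"):
    p=read_camera(c); save(p,c+"0.png"); print(c,p["vertical_fov"],p["cx"],p["cy"],p["D"],-np.array(p["R"]).T@np.array(p["t"]))
    for n in("bangle","die","mandrel","nut"):
        for d in find_in(n,p)[:2]:
            e=np.array(d["extent"])*[560,420,560,420]; print(n,round(d["p"],2),e.round(1), back(p,[[(e[0]+e[2])/2,(e[1]+e[3])/2]],{"bangle":.034,"die":.02,"mandrel":.04,"nut":.08}[n]).round(3))
E
```

```text
{'time': 0.0, 'joint_pos': array([-1.35759436e+00,  3.51262358e-01,  1.65244435e+00,  1.58637362e-05,
        1.13909208e+00, -8.46060605e-02]), 'joint_vel': array([ 2.30062054e-03, -1.81712329e-03,  5.73957735e-05,  9.43153769e-04,
       -8.83432718e-04,  1.66133283e-03]), 'tau': array([-1.65693473e-03, -5.06102479e+01, -2.91402376e+01, -2.31489148e-04,
        4.50835287e-03,  3.59261855e-05]), 'position': array([ 0.16134227, -0.5254761 ,  0.2527364 ]), 'eef_rot': array([ 9.88934580e-01,  1.48351049e-01, -3.15619327e-05, -6.02282620e-04]), 'force': array([-0.24519326, -0.43736497,  0.42020524]), 'ft_torque': array([ 0.03788065, -0.00061513,  0.04887303]), 'grip_force': 0.0, 'opening': 0.08519647418556782}
scene 42.12743594172518 282.29339058144933 212.04263966573004 [-0.06073835  0.          0.          0.          0.        ] [ 1.70677189 -0.03319515  0.83753786]
bangle 0.86 [211.6 224.2 236.4 241.2] [[ 0.587 -0.142  0.034]]
bangle 0.47 [305.9 188.5 343.  225.6] [[0.467 0.123 0.034]]
die 0.7 [199.6 218.3 245.9 253.8] [[ 0.582 -0.146  0.02 ]]
mandrel 0.58 [307.  189.5 341.6 225.8] [[0.48  0.121 0.04 ]]
nut 0.68 [322.2 185.2 333.9 198.6] [[0.464 0.13  0.08 ]]
side 55.58049988846313 275.52255478705354 211.3183099600053 [0.01106037 0.         0.         0.         0.        ] [0.45638751 0.86039878 0.71069405]
bangle 0.64 [266.9 181.7 287.9 200.6] [[ 0.582 -0.157  0.034]]
die 0.72 [257.5 182.  296.3 216.3] [[ 0.58  -0.134  0.02 ]]
mandrel 0.71 [295.9 238.8 335.9 284.6] [[0.445 0.143 0.04 ]]
nut 0.67 [305.7 238.1 324.  255.9] [[0.451 0.136 0.08 ]]
```

View pics/scene0.png

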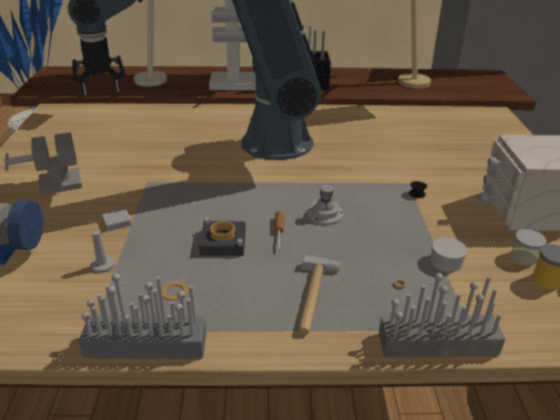

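```bash
python3 - <<'E'
from h import *
p=read_camera("wrist"); print(p["vertical_fov"],p["D"],np.round(p["T_tool_cam"],3))
s=status.get_state(); R=Ro.from_quat(s["eef_rot"]); print(R.as_matrix().round(3))
print("to above die, tool mm", R.inv().apply(np.array([.582,-.145,.25])-s["position"])*1000)
E
```

```text
68.13706640592707 [-0.03376682  0.          0.          0.          0.        ] [[ 0.    -0.951 -0.309  0.079]
 [ 1.     0.    -0.     0.   ]
 [ 0.    -0.309  0.951 -0.12 ]
 [ 0.     0.     0.     1.   ]]
[[ 0.956  0.293  0.   ]
 [ 0.293 -0.956  0.   ]
 [ 0.    -0.    -1.   ]]
to above die, tool mm [ 513.78982991 -240.58196861    3.30372099]
```

Request:
{"op": "servo_tool", "data": {"plan": [[51,-24,0,0,0,0],[51,-24,0,0,0,0],[51,-24,0,0,0,0],[51,-24,0,0,0,0],[51,-24,0,0,0,0],[51,-24,0,0,0,0],[51,-24,0,0,0,0],[51,-24,0,0,0,0],[51,-24,0,0,0,0],[51,-24,0,0,0,0]]}}

```text
time: 1.8
position: [0.5798, -0.1452, 0.2534]
eef_rot: [0.989, 0.148, 0.0, 0.0]
force: [0.2, -0.8, -0.4]
opening: 0.0854
grip_force: 0.0
```

Request:
{"op": "servo_tool", "data": {"plan": [[0,0,25,0,0,0],[0,0,25,0,0,0],[0,0,0,0,0,0],[0,0,0,0,0,0]]}}

```text
time: 2.3
position: [0.5789, -0.1469, 0.2044]
eef_rot: [0.989, 0.148, 0.001, 0.0]
force: [0.1, -0.2, -0.2]
opening: 0.085
grip_force: 0.0
```

```bash
python3 - <<'E'
from h import *
s=status.get_state(); p=read_camera("wrist"); save(p,"w1.png"); print(s["time"],s["position"],s["eef_rot"],s["joint_vel"].max())
import pickle; pickle.dump((s,p),open("w1.pkl","wb"))
for n,z in(("bangle",.046),("die",.03)):
    for d in find_in(n,p)[:2]:
        e=np.array(d["extent"])*[560,420,560,420]; print(n,round(d["p"],2),e.round(1), back(p,[[(e[0]+e[2])/2,(e[1]+e[3])/2]],z,s).round(4))
E
```

```text
2.3 [ 0.57892555 -0.14694224  0.20436539] [9.88949436e-01 1.48251845e-01 5.71687406e-04 2.77522233e-04] 0.0021314698312791375
bangle 0.74 [239.9 165.6 304.8 231.6] [[ 0.5775 -0.1445  0.046 ]]
die 0.98 [206.7 120.1 349.1 257.9] [[ 0.584  -0.1481  0.03  ]]
```

View pics/w1.png

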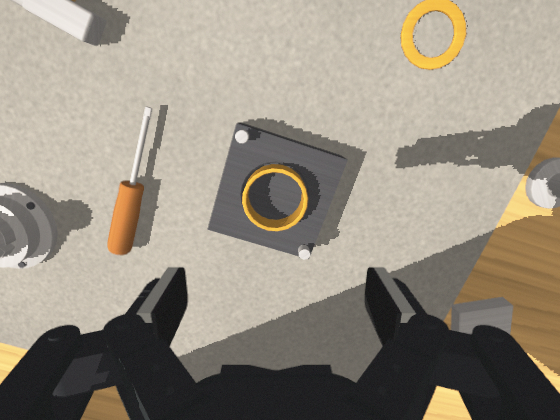

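```bash
cat > fit.py <<'E'
from h import *
from scipy.optimize import minimize
def hullmask(pts,shape):
    m=np.zeros(shape,np.uint8); cv2.fillConvexPoly(m,cv2.convexHull((pts*16).astype(np.int32)),1,shift=4); return m
def fitring(p,s,roi,zt,zb,c0,r=.031):
    hsv=cv2.cvtColor(np.array(p["pixels"]),cv2.COLOR_RGB2HSV); l,t,rr,b=roi
    y=((hsv[...,0]>10)&(hsv[...,0]<32)&(hsv[...,1]>140)&(hsv[...,2]>60)).astype(np.uint8); q=np.zeros_like(y); q[t:b,l:rr]=y[t:b,l:rr]
    q=cv2.morphologyEx(q,cv2.MORPH_OPEN,np.ones((2,2),np.uint8))
    pts=cv2.findNonZero(q).reshape(-1,2).astype(np.float32); H=hullmask(pts,y.shape)
    a=np.linspace(0,2*np.pi,72)
    def model(c): return hullmask(proj(p,np.vstack([np.c_[c[0]+r*np.cos(a),c[1]+r*np.sin(a),0*a+z] for z in(zt,zb)]),s),y.shape)
    f=lambda c: (model(c)!=H).sum()
    o=minimize(f,c0,method="Nelder-Mead",options=dict(initial_simplex=[c0,np.add(c0,[.006,0]),np.add(c0,[0,.006])],xatol=1e-4))
    return o.x,o.fun,H.sum()
E
python3 - <<'E'
from fit import *
import pickle; s,p=pickle.load(open("w1.pkl","rb"))
print(fitring(p,s,(225,150,325,240),.046,.030,[.5775,-.1445]))
# die corners top z=.03
C=back(p,[[237,123],[346,158],[208,230],[304.5,137]],.03,s); print(C.round(4))
# pins top z .042
P=back(p,[[242,134],[304,250]],.042,s); print("pins",P.round(4),P.mean(0))
R=Ro.from_quat(s["eef_rot"])
for a,b in((0,1),(0,2)):
    d=C[b]-C[a]; print(np.hypot(*d[:2]), np.degrees(np.arctan2(d[1],d[0])))
y=R.apply([0,1,0]); print("tool y dir",np.degrees(np.arctan2(y[1],y[0])))
y=R.apply([1,0,0]); print("tool x dir",np.degrees(np.arctan2(y[1],y[0])))
E
```

```text
(array([ 0.5764806 , -0.14819991]), np.float64(77.0), np.uint64(3486))
[[ 0.6326 -0.0938  0.03  ]
 [ 0.632  -0.2009  0.03  ]
 [ 0.522  -0.0926  0.03  ]
 [ 0.6388 -0.157   0.03  ]]
pins [[ 0.6256 -0.1017  0.042 ]
 [ 0.5346 -0.1906  0.042 ]] [ 0.58012725 -0.14613302  0.042     ]
0.107139295850405 -90.3447343862493
0.11062206688721798 179.38496951261743
tool y dir -72.94875416843331
tool x dir 17.051288988399993
```

Request:
{"op": "servo_tool", "data": {"plan": [[0,0,20,0,0,8.5],[0,0,20,0,0,8.5],[-2,0,20,0,0,0],[0,0,20,0,0,0],[0,0,10,0,0,0],[0,0,0,0,0,0],[0,0,0,0,0,0]]}}

```text
time: 3.32
position: [0.577, -0.1469, 0.1142]
eef_rot: [1.0, 0.001, 0.001, 0.0]
force: [0.2, 0.8, 1.0]
opening: 0.0854
grip_force: 0.0
```

```bash
python3 - <<'E'
from fit import *
s=status.get_state(); p=read_camera("wrist"); save(p,"w2.png"); print(ctrl.tips_ahead,s["position"],s["joint_pos"])
R=Ro.from_quat(s["eef_rot"]);print(R.as_matrix().round(4))
c=proj(p,[[.5765,-.148,.046]],s)[0];print(c)
l,t,r,b=[int(v) for v in(max(c[0]-90,0),max(c[1]-90,0),c[0]+90,min(c[1]+90,420))]
print(fitring(p,s,(l,t,r,b),.046,.030,[.5765,-.148]))
E
```

```text
0.022 [ 0.5770103  -0.14686461  0.11421636] [-3.27423787e-01  6.00333350e-01  1.64017663e+00  3.66668500e-05
  8.99707160e-01  1.24233558e+00]
[[ 1.0e+00  1.0e-03  1.3e-03]
 [ 1.0e-03 -1.0e+00 -4.0e-04]
 [ 1.3e-03  4.0e-04 -1.0e+00]]
[276.81128156 236.22410879]
(array([ 0.57662582, -0.14761507]), np.float64(133.0), np.uint64(6924))
```

View pics/w2.png

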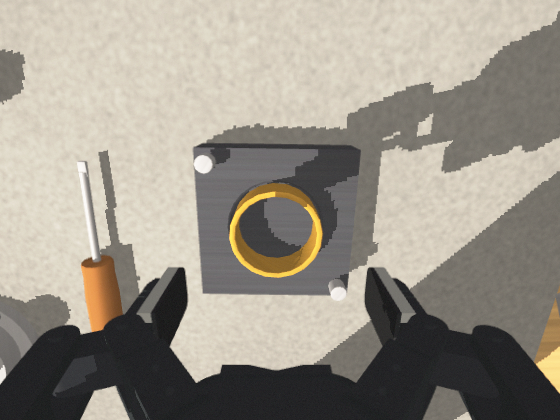

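Request:
{"op": "servo_tool", "data": {"plan": [[-0.4,0.8,20,0,0,0],[0,0,20,0,0,0],[0,0,12,0,0,0],[0,0,8,0,0,0],[0,0,3,0,0,0],[0,0,0,0,0,0],[0,0,0,0,0,0]]}}

```text
time: 4.25
position: [0.5764, -0.1476, 0.0507]
eef_rot: [1.0, 0.001, 0.0, 0.0]
force: [-0.2, -0.5, 0.9]
opening: 0.0858
grip_force: 0.0
```

Request:
{"op": "servo_tool", "data": {"plan": [[0,0,0,0,0,0],[0,0,0,0,0,0],[0,0,0,0,0,0],[0,0,0,0,0,0],[0,0,0,0,0,0],[0,0,0,0,0,0]], "grip": 55}}

```text
time: 5.0
position: [0.5765, -0.1476, 0.0512]
eef_rot: [1.0, 0.001, 0.0, 0.0]
force: [-2.2, 1.0, 7.8]
opening: 0.0587
grip_force: 64.4
```

```bash
python3 - <<'E'
from fit import *
s=status.get_state(); p=read_camera("wrist"); q=read_camera("side"); print(s["opening"],s["force"])
a=np.array(p["pixels"]); c=proj(q,[[.577,-.148,.05]])[0].astype(int)
b=cv2.resize(np.array(q["pixels"])[c[1]-50:c[1]+50,c[0]-30:c[0]+30],None,fx=4.2,fy=4.2,interpolation=cv2.INTER_CUBIC)
save(dict(pixels=np.hstack([a,b[:420,:240]])),"g.png")
E
```

```text
0.05872872423927325 [-2.20656494  1.00316702  7.82318794]
```

View pics/g.png

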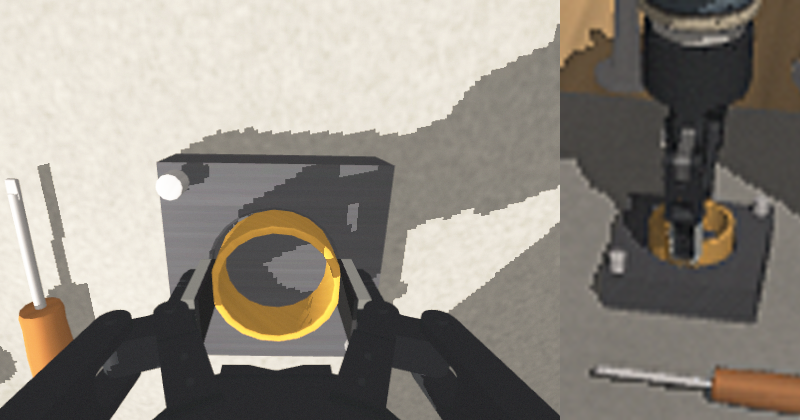

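```bash
cat > ov.py <<'E'
from fit import *
def overlay(p,s,c,R,name,zs=(0,.024),crop=None):
    a=np.linspace(0,2*np.pi,73); im=np.array(p["pixels"])[:,:,::-1].copy(); im=cv2.resize(im,None,fx=2,fy=2,interpolation=cv2.INTER_CUBIC)
    for z,r,col in((.024,.031,(255,0,0)),(.024,.027,(0,0,255)),(0,.027,(0,255,0))):
        X=np.array(c)+R.apply(np.c_[r*np.cos(a),r*np.sin(a),0*a+z])
        cv2.polylines(im,[(proj(p,X,s)*2).astype(np.int32)],True,col,1)
    l,t,r,b=crop or (0,0,400,300)
    cv2.imwrite("pics/"+name,im[2*t:2*b,2*l:2*r])
E
python3 - <<'E'
from ov import *
s=status.get_state(); p=read_camera("wrist")
overlay(p,s,[.5765,-.1476,.022],Ro.identity(),"o1.png",crop=(130,150,430,370))
E
```

```text
(no output)
```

View pics/o1.png

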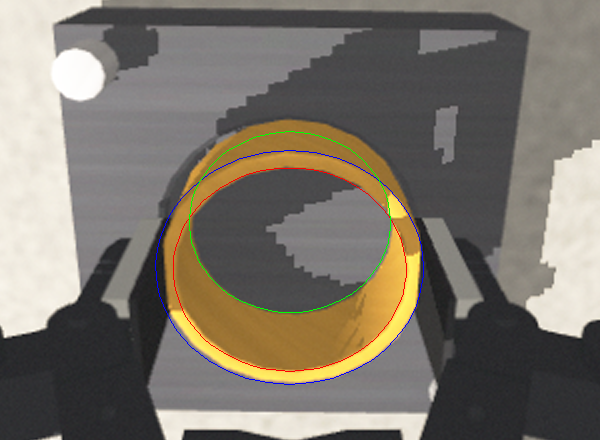

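Request:
{"op": "servo_tool", "data": {"plan": [[0,0,-5,0,0,0],[0,0,-10,0,0,0],[0,0,-25,0,0,0],[0,0,-40,0,0,0],[0,0,-40,0,0,0],[0,0,-29,0,0,0],[0,0,0,0,0,0]]}}

```text
time: 6.02
position: [0.577, -0.1478, 0.2018]
eef_rot: [1.0, 0.001, 0.002, 0.001]
force: [-0.3, -0.3, -1.6]
opening: 0.0589
grip_force: 65.0
```

Request:
{"op": "servo_tool", "data": {"plan": [[-15,-23,0,0,0,0],[-25,-40,0,0,0,0],[-30,-45,0,0,0,0],[-30,-45,0,0,0,0],[-30,-45,0,0,0,0],[-30,-42,0,0,0,0],[-20,-28,0,0,0,0],[-10,-15,0,0,0,0],[0,0,0,0,0,0],[0,0,0,0,0,0]]}}

```text
time: 7.28
position: [0.386, 0.1349, 0.1989]
eef_rot: [1.0, 0.001, -0.0, 0.0]
force: [-0.3, -0.7, -1.7]
opening: 0.0588
grip_force: 64.9
```

```bash
python3 - <<'E'
from ov import *
import pickle
s=status.get_state(); p=read_camera("wrist"); print(s["position"],s["joint_pos"],s["opening"],Ro.from_quat(s["eef_rot"]).as_matrix().round(4))
pickle.dump((s,p),open("m1.pkl","wb"))
save(p,"m1.png")
for n,z in(("nut",.075),("mandrel",.03)):
    for d in find_in(n,p)[:2]:
        e=np.array(d["extent"])*[560,420,560,420]; print(n,round(d["p"],2),e.round(1), back(p,[[(e[0]+e[2])/2,(e[1]+e[3])/2]],z,s).round(4))
E
```

```text
[0.38595127 0.13487586 0.19887486] [ 2.22286709e-01  1.69760809e-01  2.05063154e+00 -1.53536289e-04
  9.21826402e-01  1.79213331e+00] 0.05882926029716706 [[ 1.e+00  1.e-03 -6.e-04]
 [ 1.e-03 -1.e+00 -3.e-04]
 [-6.e-04  3.e-04 -1.e+00]]
nut 0.94 [265.4 107.4 312.  153. ] [[0.4494 0.1246 0.075 ]]
mandrel 0.58 [232.8  71.8 335.8 178.4] [[0.451  0.1268 0.03  ]]
```

View pics/m1.png

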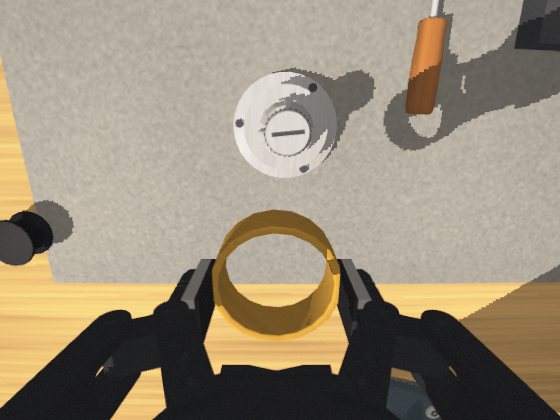

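```bash
cat > circ.py <<'E'
from ov import *
from scipy.ndimage import map_coordinates
def circ(p,s,c0,z,r,rng=.008,step=.0005,kind=1):
    "best centre where the brightness jumps across the circle; score is the mean |jump|, sign consistent ignored"
    g=cv2.GaussianBlur(cv2.cvtColor(np.array(p["pixels"]),cv2.COLOR_RGB2GRAY).astype(float),(0,0),.8)
    a=np.linspace(0,2*np.pi,120,endpoint=False); best=[]
    D=np.arange(-rng,rng+1e-9,step)
    for dx in D:
        for dy in D:
            c=np.add(c0,[dx,dy]); v=[]
            for k in(-.0012,.0012):
                q=proj(p,np.c_[c[0]+(r+k)*np.cos(a),c[1]+(r+k)*np.sin(a),0*a+z],s); v.append(map_coordinates(g,[q[:,1],q[:,0]],order=1,mode="nearest"))
            best.append((np.minimum(np.abs(v[0]-v[1]),25).mean(),*c))
    b=sorted(best,reverse=True)[:8]; return np.array(b)[0].round(4),np.mean(b,0).round(4)
E
python3 - <<'E'
from circ import *
import pickle; s,p=pickle.load(open("m1.pkl","rb"))
for z in(.0875,.0885): print("nut",circ(p,s,[.449,.125],z,.017))
print("nutbase?",circ(p,s,[.449,.125],.03,.038))
for z in(0.,.006,.01): print("foot",z,circ(p,s,[.449,.127],z,.050))
E
```

```text
nut (array([23.3178,  0.448 ,  0.1275]), array([22.7676,  0.4479,  0.1272]))
nut (array([23.5592,  0.448 ,  0.127 ]), array([22.8479,  0.4481,  0.1272]))
nutbase? (array([12.9352,  0.457 ,  0.132 ]), array([12.551 ,  0.4568,  0.1322]))
foot 0.0 (array([17.5983,  0.4475,  0.126 ]), array([17.3997,  0.4476,  0.1269]))
foot 0.006 (array([22.5198,  0.448 ,  0.1255]), array([21.8872,  0.4482,  0.1255]))
foot 0.01 (array([22.8172,  0.4485,  0.126 ]), array([22.2418,  0.4486,  0.1261]))
```

Request:
{"op": "servo_tool", "data": {"plan": [[15,2,0,0,0,0],[25,3,0,0,0,0],[15,3,0,0,0,0],[7,0,0,0,0,0],[0,0,15,0,0,0],[0,0,10,0,0,0],[0,0,0,0,0,0],[0,0,0,0,0,0]]}}

```text
time: 8.43
position: [0.4478, 0.1275, 0.1744]
eef_rot: [1.0, 0.001, 0.0, -0.0]
force: [0.4, -0.5, -0.1]
opening: 0.0589
grip_force: 64.9
```

```bash
python3 - <<'E'
from circ import *
s=status.get_state(); p=read_camera("wrist"); print(s["position"])
x,y,z=s["position"]
print("foot",circ(p,s,[.448,.1268],.008,.050,.005))
print("nut",circ(p,s,[.448,.1268],.088,.017,.005))
print("bangle",circ(p,s,[x,y],z-.005,.027,.004),circ(p,s,[x,y],z-.029,.027,.004),circ(p,s,[x,y],z-.005,.031,.004))
overlay(p,s,[x,y,z-.029],Ro.identity(),"m2.png",crop=(130,120,430,370))
E
```

```text
[0.4477535  0.1274674  0.17440094]
foot (array([19.3478,  0.448 ,  0.1253]), array([19.1387,  0.4481,  0.1257]))
nut (array([17.1334,  0.4495,  0.1268]), array([16.6632,  0.4499,  0.127 ]))
bangle (array([24.2847,  0.4478,  0.127 ]), array([23.9612,  0.4481,  0.1272])) (array([18.8922,  0.4498,  0.127 ]), array([18.1339,  0.4499,  0.127 ])) (array([18.5491,  0.4518,  0.127 ]), array([17.9868,  0.4507,  0.1268]))
```

View pics/m2.png

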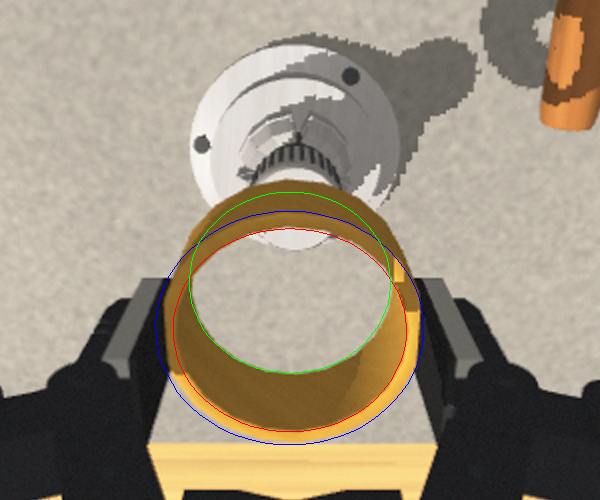

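Request:
{"op": "servo_tool", "data": {"plan": [[0,0.5,15,0,0,0],[0,0,20,0,0,0],[0,0,12,0,0,0],[0,0,0,0,0,0],[0,0,0,0,0,0]]}}

```text
time: 9.1
position: [0.4481, 0.1269, 0.1276]
eef_rot: [1.0, 0.001, 0.0, -0.0]
force: [0.2, 0.1, -1.1]
opening: 0.0586
grip_force: 64.9
```

```bash
python3 - <<'E'
from circ import *
s=status.get_state(); p=read_camera("wrist"); print(s["position"])
x,y,z=s["position"]
print("nut",circ(p,s,[.448,.1268],.088,.017,.005))
print("bangle",circ(p,s,[x,y],z-.005,.027,.004))
im=np.array(p["pixels"])[150:370,130:430]; save(dict(pixels=cv2.resize(im,None,fx=2.5,fy=2.5,interpolation=cv2.INTER_CUBIC)),"m3.png")
E
```

```text
[0.4481087  0.12690221 0.1276258 ]
nut (array([21.4629,  0.4495,  0.1268]), array([20.5471,  0.4494,  0.1261]))
bangle (array([22.8368,  0.4476,  0.1264]), array([22.4532,  0.448 ,  0.1268]))
```

View pics/m3.png

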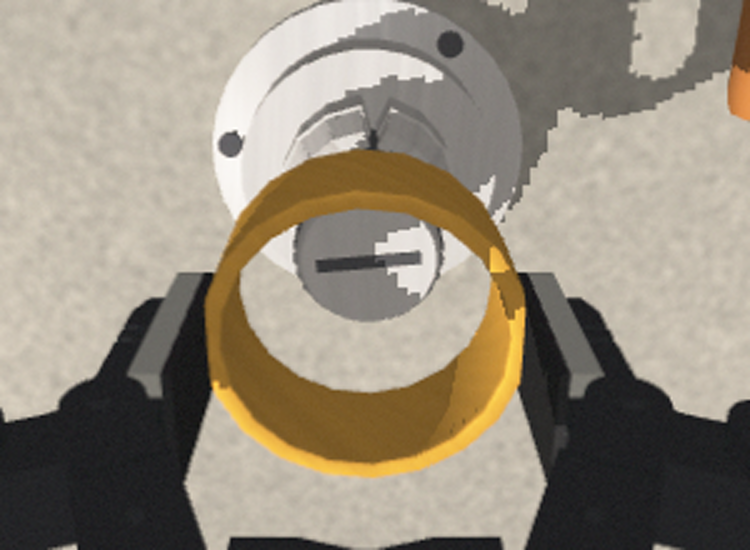

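Request:
{"op": "servo_tool", "data": {"plan": [[0.5,0,10,0,0,0],[0,0,15,0,0,0],[0,0,9,0,0,0],[0,0,0,0,0,0],[0,0,0,0,0,0]]}}

```text
time: 9.78
position: [0.4485, 0.1269, 0.0934]
eef_rot: [1.0, 0.001, 0.0, -0.0]
force: [0.5, 0.5, 0.4]
opening: 0.0588
grip_force: 64.9
```

```bash
python3 - <<'E'
from circ import *
s=status.get_state(); p=read_camera("wrist"); print(s["position"],s["force"])
x,y,z=s["position"]
for zz in (.087,.088,.089): print("nut",circ(p,s,[.448,.1268],zz,.017,.004))
print("bangle",circ(p,s,[x,y],z-.005,.027,.004))
im=np.array(p["pixels"])[150:370,130:430]; save(dict(pixels=cv2.resize(im,None,fx=2.5,fy=2.5,interpolation=cv2.INTER_CUBIC)),"m4.png")
E
```

```text
[0.4484512  0.12689885 0.09337386] [0.52217428 0.5004023  0.42922002]
nut (array([23.9248,  0.4495,  0.1273]), array([23.649 ,  0.4494,  0.1267]))
nut (array([23.7674,  0.4495,  0.1268]), array([23.5179,  0.4501,  0.1264]))
nut (array([23.6181,  0.4505,  0.1258]), array([23.4019,  0.4508,  0.1262]))
bangle (array([21.9504,  0.4485,  0.1264]), array([21.6354,  0.4487,  0.1266]))
```

View pics/m4.png

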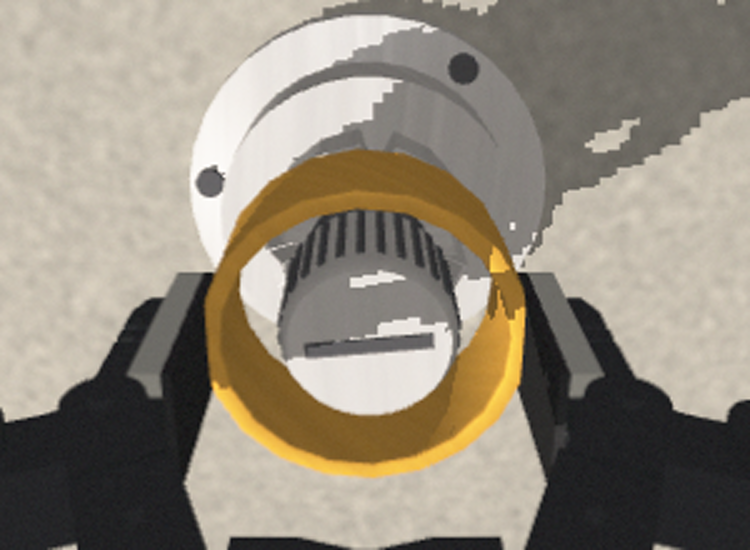

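Request:
{"op": "servo_tool", "data": {"plan": [[0.4,0,8,0,0,0],[0,0,7,0,0,0],[0,0,5,0,0,0],[0,0,4,0,0,0],[0,0,0,0,0,0],[0,0,0,0,0,0]]}}

```text
time: 10.58
position: [0.4488, 0.1269, 0.0694]
eef_rot: [1.0, 0.001, 0.0, -0.0]
force: [-0.2, 0.1, -0.8]
opening: 0.0587
grip_force: 64.9
```

Request:
{"op": "servo_tool", "data": {"plan": [[0,0,2,0,0,0],[0,0,2,0,0,0],[0,0,2,0,0,0],[0,0,0,0,0,0],[0,0,0,0,0,0]]}}

```text
time: 11.2
position: [0.4488, 0.1269, 0.0633]
eef_rot: [1.0, 0.001, 0.0, -0.0]
force: [-0.0, 0.2, -1.1]
opening: 0.0589
grip_force: 64.9
```

Request:
{"op": "servo_tool", "data": {"plan": [[0,0,1.5,0,0,0],[0,0,1,0,0,0],[0,0,0.8,0,0,0],[0,0,0,0,0,0],[0,0,0,0,0,0]]}}

```text
time: 11.82
position: [0.4488, 0.1269, 0.06]
eef_rot: [1.0, 0.001, 0.0, -0.0]
force: [-0.1, 0.1, -1.4]
opening: 0.0589
grip_force: 64.9
```

Request:
{"op": "servo_tool", "data": {"plan": [[0,0,0.5,0,0,0],[0,0,0.5,0,0,0],[0,0,0,0,0,0],[0,0,0,0,0,0]]}}

```text
time: 12.32
position: [0.4487, 0.1269, 0.0592]
eef_rot: [1.0, 0.001, 0.0, -0.0]
force: [-2.3, -0.6, 5.6]
opening: 0.0585
grip_force: 65.6
```

Request:
{"op": "servo_tool", "data": {"plan": [[0,0,0,0,0,0],[0,0,0,0,0,0],[0,0,0,0,0,0],[0,0,0,0,0,0],[0,0,0,0,0,0]], "grip": 85}}

```text
time: 12.95
position: [0.4487, 0.1269, 0.059]
eef_rot: [1.0, 0.001, -0.0, 0.0]
force: [0.7, 0.9, 0.2]
opening: 0.0847
grip_force: 0.0
```

Request:
{"op": "servo_tool", "data": {"plan": [[0,0,-10,0,0,0],[0,0,-20,0,0,0],[0,0,-25,0,0,0],[0,0,-20,0,0,0],[0,0,0,0,0,0],[0,0,0,0,0,0]]}}

```text
time: 13.7
position: [0.4485, 0.1268, 0.1336]
eef_rot: [1.0, 0.001, -0.0, 0.0]
force: [-0.4, -0.2, 0.2]
opening: 0.0849
grip_force: 0.0
```

```bash
python3 - <<'E'
from circ import *
s=status.get_state(); p=read_camera("wrist"); print(s["position"],s["force"],s["joint_pos"])
print("nut",[circ(p,s,[.449,.1268],z,.017,.004) for z in(.087,.0885)])
for z in(.052,.054,.056):print("bangle top",z,circ(p,s,[.449,.1268],z,.031,.004),circ(p,s,[.449,.1268],z,.027,.004))
print([fitring(p,s,(170,60,400,300),.054,.030,[.449,.1268])])
# slot direction
b=back(p,[[0,0]],.088,s)
c=proj(p,[[.449,.127,.087]],s)[0]; g=cv2.cvtColor(np.array(p["pixels"]),cv2.COLOR_RGB2GRAY); print(c)
q=read_camera("side")
im=np.array(p["pixels"])[60:320,140:420]; im=cv2.resize(im,(450,418)); u=proj(q,[[.449,.127,.05]])[0].astype(int)
k=np.array(q["pixels"])[u[1]-40:u[1]+40,u[0]-33:u[0]+33]; k=cv2.resize(k,(345,418),interpolation=cv2.INTER_CUBIC)
save(dict(pixels=np.hstack([im,k])),"n1.png")
E
```

```text
[0.44846484 0.12680635 0.13361495] [-0.4310567  -0.2057362   0.24594114] [ 1.75632245e-01  3.76939742e-01  1.96837039e+00 -2.86442359e-05
  7.96690950e-01  1.74534034e+00]
nut [(array([23.0787,  0.4495,  0.1263]), array([22.6718,  0.4496,  0.1259])), (array([22.5691,  0.4505,  0.1248]), array([22.1836,  0.4502,  0.1258]))]
bangle top 0.052 (array([16.0703,  0.448 ,  0.1248]), array([15.8968,  0.4505,  0.1261])) (array([18.2311,  0.453 ,  0.1263]), array([17.8732,  0.4528,  0.1272]))
bangle top 0.054 (array([16.0202,  0.453 ,  0.1273]), array([15.9078,  0.4506,  0.1262])) (array([17.8914,  0.453 ,  0.1268]), array([17.239 ,  0.4527,  0.1269]))
bangle top 0.056 (array([16.179 ,  0.448 ,  0.1253]), array([15.9663,  0.4492,  0.1252])) (array([17.3786,  0.453 ,  0.1263]), array([16.6879,  0.4517,  0.1266]))
[(array([0.44763066, 0.12562195]), np.float64(778.0), np.uint64(5740))]
[274.72027287 248.71402381]
```

View pics/n1.png

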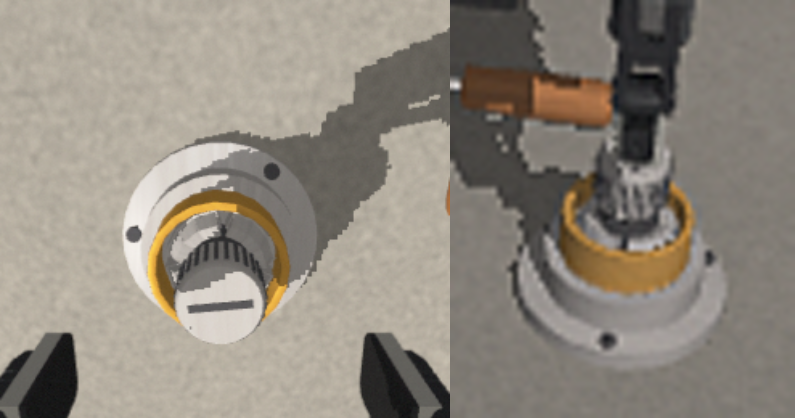

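Request:
{"op": "servo_tool", "data": {"plan": [[0.5,0.2,0,0,0,-10],[0,0,0,0,0,-10],[0,0,0,0,0,-10],[0,0,0,0,0,-10],[0,0,0,0,0,-10],[0,0,0,0,0,-10],[0,0,0,0,0,-10],[0,0,0,0,0,-10],[0,0,0,0,0,-10],[0,0,0,0,0,-10]]}}

```text
time: 15.05
position: [0.4489, 0.1266, 0.1333]
eef_rot: [0.64, 0.768, -0.001, -0.0]
force: [0.9, 0.3, 0.8]
opening: 0.0853
grip_force: 0.0
```

Request:
{"op": "servo_tool", "data": {"plan": [[0,0,0,0,0,-10],[0,0,0,0,0,-10],[0,0,0,0,0,-10],[0,0,0,0,0,-10],[0,0,0,0,0,-10],[0,0,0,0,0,-10],[0,0,0,0,0,-10],[0,0,0,0,0,-10],[0,0,0,0,0,-10],[0,0,0,0,0,-10]]}}

```text
time: 16.3
position: [0.4489, 0.1266, 0.1333]
eef_rot: [-0.177, 0.984, -0.0, -0.001]
force: [-0.5, -0.2, 0.3]
opening: 0.0855
grip_force: 0.0
```

Request:
{"op": "servo_tool", "data": {"plan": [[0,0,15,0,0,0],[0,0,15,0,0,0],[0,0,12,0,0,0],[0,0,5,0,0,0],[0,0,0,0,0,0],[0,0,0,0,0,0]]}}

```text
time: 17.05
position: [0.4495, 0.1267, 0.0873]
eef_rot: [-0.174, 0.985, 0.0, 0.0]
force: [-0.6, 0.9, 0.1]
opening: 0.0847
grip_force: 0.0
```

```bash
python3 - <<'E'
from circ import *
s=status.get_state(); p=read_camera("wrist"); print(s["position"],s["joint_pos"],s["force"],s["ft_torque"])
R=Ro.from_quat(s["eef_rot"]);print(R.as_matrix().round(3))
print("nut",[circ(p,s,[.449,.1268],z,.017,.004) for z in(.087,.0885)])
print("foot",circ(p,s,[.449,.1268],.008,.050,.004))
E
```

```text
[0.44946288 0.12671542 0.08727746] [ 1.75051911e-01  4.64318260e-01  1.98999789e+00  5.02279321e-06
  6.86667263e-01 -1.74566719e+00] [-0.61640463  0.92697564  0.05117463] [ 0.00450695  0.00940582 -0.01657145]
[[-0.939 -0.343  0.001]
 [-0.343  0.939  0.   ]
 [-0.001 -0.    -1.   ]]
nut [(array([24.1993,  0.448 ,  0.1258]), array([24.0314,  0.4479,  0.1257])), (array([24.0191,  0.447 ,  0.1248]), array([23.6639,  0.4468,  0.1254]))]
foot (array([20.0195,  0.4495,  0.1258]), array([19.7797,  0.4489,  0.1259]))
```

Request:
{"op": "servo_tool", "data": {"plan": [[0.8,-0.3,0,0,0,0],[0,0,0,0,0,0],[0,0,0,0,0,0],[0,0,0,0,0,0],[0,0,0,0,0,0],[0,0,0,0,0,0],[0,0,0,0,0,0],[0,0,0,0,0,0]], "grip": 24}}

```text
time: 18.1
position: [0.4486, 0.1261, 0.0873]
eef_rot: [-0.174, 0.985, 0.0, 0.0]
force: [-1.3, -0.5, 5.7]
opening: 0.0322
grip_force: 58.9
```

```bash
python3 - <<'E'
from h import *
s=status.get_state(); print(s)
E
```

```text
{'time': 18.1, 'joint_pos': array([ 1.74136341e-01,  4.63065595e-01,  1.99208370e+00,  4.65068492e-05,
        6.86299571e-01, -1.74679703e+00]), 'joint_vel': array([-0.00200393,  0.0010901 ,  0.00022669,  0.00118719, -0.00093791,
       -0.00069885]), 'tau': array([-1.00864079e-01, -4.42121994e+01, -1.85376549e+01, -3.54548497e-02,
       -5.02192173e-01, -2.33082112e-02]), 'position': array([0.44862959, 0.12614337, 0.08734536]), 'eef_rot': array([-1.74157900e-01,  9.84717736e-01,  1.46694734e-05,  7.19071121e-05]), 'force': array([-1.25681076, -0.49776282,  5.69184381]), 'ft_torque': array([-0.01887003,  0.28919104, -0.0404584 ]), 'grip_force': 58.8710557250306, 'opening': 0.03217314243290006}
```

Request:
{"op": "servo_tool", "data": {"plan": [[0,0,0.1,0,0,9],[0,0,0.1,0,0,9],[0,0,0.1,0,0,9],[0,0,0.1,0,0,9],[0,0,0.1,0,0,9],[0,0,0.1,0,0,9],[0,0,0.1,0,0,9],[0,0,0.1,0,0,9],[0,0,0.1,0,0,9],[0,0,0.1,0,0,9]]}}

```text
time: 19.35
position: [0.4487, 0.1261, 0.0863]
eef_rot: [0.575, 0.818, 0.0, 0.0]
force: [-1.0, 0.1, 6.2]
opening: 0.0325
grip_force: 58.9
```

```bash
cat > st.py <<'E'
from h import *
s=status.get_state(); R=Ro.from_quat(s["eef_rot"]); y=R.apply([0,1,0]); print(s["time"],"hd",np.degrees(np.arctan2(y[1],y[0])).round(2),"q6",s["joint_pos"][5].round(3),s["position"].round(4),"F",s["force"].round(1),"T",s["ft_torque"].round(3),"tau6",s["tau"][5].round(3),s["opening"].round(4))
E
python3 st.py
```

```text
Traceback (most recent call last):
  File "st.py", line 2, in <module>
    s=status.get_state(); R=Ro.from_quat(s["eef_rot"]); y=R.apply([0,1,0]); print(s["time"],"hd",np.degrees(np.arctan2(y[1],y[0])).round(2),"q6",s["joint_pos"][5].round(3),s["position"].round(4),"F",s["force"].round(1),"T",s["ft_torque"].round(3),"tau6",s["tau"][5].round(3),s["opening"].round(4))
                                                                                                                                                                                                                                                                                   ^^^^^^^^^^^^^^^^^^
AttributeError: 'float' object has no attribute 'round'
```

```bash
sed -i 's/s\["opening"\].round(4)/s["opening"]/' st.py; python3 st.py
```

```text
19.35 hd 19.77 q6 -0.171 [0.4487 0.1261 0.0863] F [-1.   0.1  6.2] T [-0.041  0.342  0.111] tau6 -1.989 0.03250534364069097
```

Request:
{"op": "servo_tool", "data": {"plan": [[0,0,0.1,0,0,9],[0,0,0.1,0,0,9],[0,0,0.1,0,0,9],[0,0,0,0,0,0]]}}

```text
time: 19.85
position: [0.4487, 0.1261, 0.086]
eef_rot: [0.749, 0.662, 0.0, 0.0]
force: [-2.2, -0.0, 5.2]
opening: 0.0319
grip_force: 58.9
```

```bash
python3 st.py
```

```text
19.85 hd -7.07 q6 0.298 [0.4487 0.1261 0.086 ] F [-2.2 -0.   5.2] T [-0.031  0.342 -0.118] tau6 0.934 0.031939008600054664
```

Request:
{"op": "servo_tool", "data": {"plan": [[0,0,0.1,0,0,8],[0,0,0.1,0,0,8],[0,0,0,0,0,0]]}}

```text
time: 20.23
position: [0.4486, 0.1262, 0.0858]
eef_rot: [0.834, 0.552, 0.0, 0.0]
force: [-3.1, -0.9, 6.9]
opening: 0.0318
grip_force: 58.9
```

```bash
python3 st.py
```

```text
20.225 hd -23.06 q6 0.577 [0.4486 0.1262 0.0858] F [-3.1 -0.9  6.9] T [-0.062  0.329 -0.086] tau6 0.815 0.031820643368457475
```

Request:
{"op": "servo_tool", "data": {"plan": [[0,0,0.1,0,0,6],[0,0,0.1,0,0,6],[0,0,0,0,0,0]]}}

```text
time: 20.6
position: [0.4487, 0.1262, 0.0857]
eef_rot: [0.887, 0.462, 0.0, 0.0]
force: [-3.0, 0.3, 7.6]
opening: 0.0319
grip_force: 59.0
```

```bash
python3 st.py
```

```text
20.6 hd -35.02 q6 0.785 [0.4487 0.1262 0.0857] F [-3.   0.3  7.6] T [-0.049  0.382 -0.084] tau6 0.584 0.03186195675262758
```

Request:
{"op": "servo_tool", "data": {"plan": [[0,0,0.1,0,0,6],[0,0,0,0,0,6],[0,0,0,0,0,0]]}}

```text
time: 20.98
position: [0.4487, 0.1262, 0.0856]
eef_rot: [0.931, 0.366, 0.0, 0.0]
force: [-1.8, -1.1, 7.1]
opening: 0.0323
grip_force: 59.0
```

```bash
python3 st.py
```

```text
20.975 hd -47.03 q6 0.995 [0.4487 0.1262 0.0856] F [-1.8 -1.1  7.1] T [-0.062  0.333 -0.131] tau6 0.584 0.03225711650025802
```

Request:
{"op": "servo_tool", "data": {"plan": [[0,0,0.1,0,0,6],[0,0,0.1,0,0,6],[0,0,0,0,0,0]]}}

```text
time: 21.35
position: [0.4487, 0.1262, 0.0854]
eef_rot: [0.964, 0.267, 0.0, -0.0]
force: [-2.8, -0.8, 7.7]
opening: 0.032
grip_force: 59.1
```

```bash
python3 st.py
```

```text
21.35 hd -59.03 q6 1.204 [0.4487 0.1262 0.0854] F [-2.8 -0.8  7.7] T [-0.036  0.419 -0.096] tau6 0.584 0.03201687870966263
```

Request:
{"op": "servo_tool", "data": {"plan": [[0,0,0,0,0,6],[0,0,0.1,0,0,6],[0,0,0,0,0,0]]}}

```text
time: 21.72
position: [0.4487, 0.1261, 0.0853]
eef_rot: [0.986, 0.165, 0.0, -0.0]
force: [-1.7, -0.4, 7.4]
opening: 0.0316
grip_force: 59.0
```

```bash
python3 st.py
```

```text
21.725 hd -71.03 q6 1.414 [0.4487 0.1261 0.0853] F [-1.7 -0.4  7.4] T [-0.065  0.386 -0.1  ] tau6 0.584 0.03162499407664771
```

Request:
{"op": "servo_tool", "data": {"plan": [[0,0,0.1,0,0,6],[0,0,0,0,0,6],[0,0,0,0,0,0]]}}

```text
time: 22.1
position: [0.4487, 0.1262, 0.0852]
eef_rot: [0.998, 0.062, 0.0, 0.0]
force: [-2.0, 0.2, 7.3]
opening: 0.0319
grip_force: 59.3
```

```bash
python3 st.py
```

```text
22.1 hd -82.9 q6 1.622 [0.4487 0.1262 0.0852] F [-2.   0.2  7.3] T [0.045 0.363 0.871] tau6 1.548 0.03190043337511357
```

Request:
{"op": "servo_tool", "data": {"plan": [[0,0,0.1,0,0,6],[0,0,0.1,0,0,6],[0,0,0,0,0,0]]}}

```text
time: 22.48
position: [0.4504, 0.126, 0.0853]
eef_rot: [0.999, -0.043, 0.002, 0.0]
force: [5.7, -4.1, 1.3]
opening: 0.0317
grip_force: 59.6
```

```bash
python3 st.py
```

```text
22.475 hd -94.92 q6 1.832 [0.4504 0.126  0.0853] F [ 5.7 -4.1  1.3] T [-0.566 -1.014  0.598] tau6 1.245 0.03165296596618534
```

```bash
cat > slot.py <<'E'
from h import *
def slot(c=(.4487,.1261),z=.086):
    s=status.get_state(); p=read_camera("wrist"); n=240; sc=.017*2/n
    i,j=np.meshgrid(np.arange(n),np.arange(n)); X=np.c_[(c[0]-.017+i.ravel()*sc),(c[1]-.017+j.ravel()*sc),np.full(n*n,z)]
    q=proj(p,X,s).astype(np.float32).reshape(n,n,2)
    im=cv2.remap(np.array(p["pixels"]),q[...,0],q[...,1],cv2.INTER_LINEAR); g=cv2.cvtColor(im,cv2.COLOR_RGB2GRAY)
    m=(np.hypot(i-n/2,j-n/2)<.0125/sc); 
    b=cv2.morphologyEx(g,cv2.MORPH_BLACKHAT,np.ones((41,41),np.uint8)); w=((b>0.5*np.percentile(b[m],98))&m).astype(np.uint8)
    k,L,S,_=cv2.connectedComponentsWithStats(w); a=1+np.argmax(S[1:,4]); pts=np.c_[i[L==a],j[L==a]]*sc*1000
    r=cv2.minAreaRect(pts.astype(np.float32)); v=np.linalg.svd(pts-pts.mean(0),full_matrices=False)[2][0]
    print("slot deg (mod 180)",round(np.degrees(np.arctan2(v[1],v[0]))%180,1),"rect",np.round(r[1],1),"centre",(pts.mean(0)-17).round(1),"contrast",np.percentile(b[m],98),np.median(g[m]))
    cv2.imwrite("slot.png",g)
slot()
E
python3 slot.py; python3 - <<'E'
import sys; sys.path.insert(0,'.')
# the first look (m1): slot angle before turning
import pickle,slot
s,p=pickle.load(open("m1.pkl","rb"))
slot.status=type("S",(),{"get_state":staticmethod(lambda:s)}); slot.read_camera=lambda n:p
slot.slot((.448,.127),.0875)
E
```

```text
slot deg (mod 180) 89.0 rect [13.3  2.8] centre [0.6 5.8] contrast 130.0 133.0
slot deg (mod 180) 88.9 rect [12.9  2.8] centre [0.7 5.9] contrast 131.0 134.0
slot deg (mod 180) 95.6 rect [ 3.1 23.3] centre [ 0.4 -0.9] contrast 127.0 217.0
```

Request:
{"op": "servo_tool", "data": {"plan": [[0,0,0,0,0,-3],[0,0,0,0,0,-3],[0,0,0,0,0,0]]}}

```text
time: 22.95
position: [0.4504, 0.1262, 0.0854]
eef_rot: [1.0, 0.01, 0.002, -0.0]
force: [5.9, -2.3, 1.5]
opening: 0.0316
grip_force: 59.7
```

```bash
python3 st.py; python3 slot.py
```

```text
22.95 hd -88.89 q6 1.726 [0.4504 0.1262 0.0854] F [ 5.9 -2.3  1.5] T [-0.211 -0.961  0.077] tau6 -0.271 0.03157859918273197
slot deg (mod 180) 90.4 rect [ 2.7 16.9] centre [-0.1  3.3] contrast 120.0 131.0
```

Request:
{"op": "servo_tool", "data": {"plan": [[-0.5,0,-0.1,0,0,-8],[-0.5,0,-0.1,0,0,-8],[-0.5,0,-0.1,0,0,-8],[0,0,-0.1,0,0,-8],[0,0,-0.1,0,0,-8],[0,0,0,0,0,0],[0,0,0,0,0,0]]}}

```text
time: 23.88
position: [0.4498, 0.1272, 0.0859]
eef_rot: [0.937, 0.351, 0.004, 0.0]
force: [9.5, 10.9, -4.8]
opening: 0.0319
grip_force: 60.1
```

```bash
python3 st.py; python3 slot.py
```

```text
23.875 hd -48.96 q6 1.028 [0.4498 0.1272 0.0859] F [ 9.5 10.9 -4.8] T [ 1.966 -1.57   0.082] tau6 0.047 0.03189123514449298
slot deg (mod 180) 129.9 rect [ 3.5 24.1] centre [-0.6 -0.2] contrast 74.0 125.0
```

Request:
{"op": "servo_tool", "data": {"plan": [[0.4,0,-0.1,0,0,-9],[0.4,0,-0.1,0,0,-9],[0.5,0,-0.1,0,0,-9],[0.5,0,-0.1,0,0,-9],[0.5,0,-0.1,0,0,-9],[0,0,0,0,0,0],[0,0,0,0,0,0]]}}

```text
time: 24.8
position: [0.4487, 0.1281, 0.0862]
eef_rot: [0.731, 0.682, 0.001, 0.0]
force: [-1.5, 1.0, 7.9]
opening: 0.0319
grip_force: 61.3
```

```bash
python3 st.py; python3 slot.py
```

```text
24.8 hd -3.93 q6 0.246 [0.4487 0.1281 0.0862] F [-1.5  1.   7.9] T [0.284 0.181 0.026] tau6 0.038 0.03189939915304606
slot deg (mod 180) 174.4 rect [ 3.5 23.8] centre [ 0.1 -0.9] contrast 123.0 204.0
```

Request:
{"op": "servo_tool", "data": {"plan": [[0,0,0,0,0,-3],[0,0,0,0,0,-2.2],[0,0,0,0,0,0],[0,0,0,0,0,0]]}}

```text
time: 25.35
position: [0.4486, 0.1281, 0.0863]
eef_rot: [0.699, 0.715, 0.001, 0.0]
force: [-2.1, 1.5, 9.8]
opening: 0.0319
grip_force: 61.5
```

```bash
python3 st.py; python3 slot.py; python3 - <<'E'
from circ import *
q=read_camera("side"); p=read_camera("scene")
for n,P in(("side",q),("scene",p)):
    for d in find_in("bangle",P)[:2]: print(n,round(d["p"],2),(np.array(d["extent"])*[560,420,560,420]).round(1))
    X=[[.4487+.031*np.cos(a),.1261+.031*np.sin(a),z] for a in np.linspace(0,6.28,60) for z in(.03,.054)]; u=proj(P,X); print("expected seated",u.min(0).round(1),u.max(0).round(1))
E
```

```text
25.35 hd 1.26 q6 0.156 [0.4486 0.1281 0.0863] F [-2.1  1.5  9.8] T [ 0.299  0.366 -0.007] tau6 0.025 0.03187473159052394
slot deg (mod 180) 179.7 rect [ 3.4 21.7] centre [ 1.1 -0.9] contrast 122.0 203.0
expected seated [302.1 244.1] [328.1 268.5]
scene 0.53 [313.7 198.2 340.7 212.9]
expected seated [313.8 191.2] [337.  210.8]
```

```bash
python3 -c "
from station import ctrl; print(ctrl.job_done())"
```

```text
the job is handed in; nothing more can be done
None
```

The job is handed in: the bangle is on the mandrel's flange and released, the nut was screwed to its stop and backed off about 90° by the slot angle (perhaps 5° out, since the pads slipped at the stop), and the gripper is still holding it.

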